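One click colder and close the chiller

TASK

The drinks chiller on the bench has just been restocked and must get colder. With light fingertip pressure only, without gripping anything, roll the ribbed thermostat wheel in its control deck exactly one click towards the snowflake and push the sliding glass lid fully closed by its finger rail. Leave the cans, the bottle and everything else standing where they are.

Things in the scene. Friction and masses are not known exactly. Their poses are not given: they have to be found in the camera images.
- chiller: countertop drinks chiller, fixed steel box 300 mm deep (x), 500 long (y), 200 high. Origin: centre of its underside, on the bench; x points to its back (away from the robot at yaw 0), y towards the lid end, z up. Its flat control deck (200 mm above the bench) fills y from -250 to -90 mm; the well with the cans lies from y = -90 to 230 mm, between rails 208 mm high
- wheel_top (a point): highest point of the thermostat wheel's rim, at (-55, -175, 211) mm in the chiller's frame; it stays as the wheel turns. The wheel (dark, ribbed, 56 mm diameter, 20 mm wide, axle along the chiller's y) stands in a slot of the deck: only its top 11 mm shows, between cheeks 5 mm high. A fingertip pressed down on it and drawn along the chiller's x turns it by friction
- snowflake (a point): middle of the flat snowflake sign on the control deck, 56 mm from the wheel's middle along the chiller's +x: rolling the top of the rim towards it means colder
- wheel_mark (a point): the white mark, 5 mm wide, across the wheel's rim, 28 mm from the axle; four bars on the deck beside the wheel, growing towards the snowflake, show the settings
- wheel (a joint): turn of the wheel in rad: clicks at 0 (warmest), 0.524, 1.047, 1.571 (coldest), 14.7 mm of rim apart; grows as the rim's top moves to the snowflake. Starts in the click at 0 or 0.524. Let go past half-way to a click it springs into it, before half-way it springs back. Leaving a click takes about 2 N at the rim: press down with 6 to 12 N (friction coefficient about 0.5 or more)
- lid (a joint): opening of the sliding lid in m: 0 = fully closed, up to 0.145 = open; to close, it slides along the chiller's +y; it needs about 2 N and stays where it is left
- lid_push (a point): middle of the pushing face of the lid's finger rail, an upright black bar along the chiller's x, 200 mm long, 10 mm thick, rising 18 mm from the pane near its outer (+y) edge. The point moves with the lid, looks to the chiller's -y and lies 207 mm above the bench; the pane's top behind it is 197 mm above the bench, the bar's top 215 mm
- can_well_a: drinks can, 66 mm across, 122 mm tall, standing in the open well; origin: centre of its underside; not to be disturbed
- can_well_b: drinks can, 66 mm across, 122 mm tall, standing in the open well; origin: centre of its underside; not to be disturbed
- can_well_c: drinks can, 66 mm across, 122 mm tall, standing in the well under the glass; origin: centre of its underside; not to be disturbed
- can_deck: slim drinks can, 57 mm across, 115 mm tall, standing on the rear half of the chiller's control deck; origin: centre of its underside; not to be disturbed
- bottle: drinks bottle, 66 mm across, 215 mm tall, standing on the bench beside the chiller's machine end; origin: centre of its underside; not to be disturbed
- tape_roll: roll of packing tape, 100 mm across, 48 mm high, lying flat on the bench behind the chiller; origin: centre of its underside; not to be disturbed
- can_bench: drinks can, 66 mm across, 122 mm tall, standing on the bench beside the chiller's lid end; origin: centre of its underside; not to be disturbed
- marker: thick marker pen, 145 mm long, 18 mm thick, lying on the bench behind the chiller; origin: centre of its underside; not to be disturbed

How it is judged:
At the end, for the whole second after the job is handed in: the thermostat wheel rests in the click next to the one it started in, on the cold side (within 0.13 rad of 0.524 or 1.047, its mark 9 to 18 mm from where it started), and the lid is closed to within 4 mm ((value of joint wheel between 0.3936 and 0.6536 rad or value of joint wheel between 0.9172 and 1.1772 rad) and distance of wheel_mark from where it was at the start of the episode between 0.009 and 0.018 m and velocity of joint wheel between -0.05 and 0.05 rad/s and value of joint lid below 0.004 m); the robot touches nothing.
It fails at once if a can, the bottle, the tape roll or the marker was lifted, knocked over or shifted by more than 30 mm (distance of any of can_well_a, can_well_b, can_well_c, can_deck, bottle, tape_roll, can_bench, marker from where it was at the start of the episode above 0.03 m).
It fails at once if the chiller, its wheel or its lid was gripped or forced: more than 35 N from the fingers (contact force between the fingers and chiller above 35 N).
It also fails if it takes over 48 s, if anything falls off the work surface, if the arm or the gripper's body presses on something with over 40 N, if the wrist force passes 120 N, or if a joint passes its speed limit or range.

ROBOT

A 6-joint arm with a two-finger parallel gripper is mounted at the origin on the work surface. World frame = base frame: x ahead of the robot, y to its left, z up, the work surface at z = 0. Lengths are in m, angles in rad, forces in N, time in s.
With the tool pointing down it reaches from about 0.25 to 0.8 m from the base axis. Payload 8.5 kg.
Tool frame: the origin (TCP) lies at the very end of the fingers, on their centre line; the grasp point (between the pads) lies 19 mm behind it; y points along the fingers, z is the direction in which the jaws open and shut, and the axes are right-handed (so a half turn about y gives the same grasp; the last joint's range is limited). The gripper opens to 85 mm and grips with 20 to 120 N. Pads are 22 mm wide; open, the fingers measure 114 mm over their backs; the gripper's body (76 mm by 85 mm) begins 54 mm behind the grasp point. The pads swing forward as they close: fully open they stand 13 mm farther back than shut.
Start: joints at [-1.304, 0.238, -0.013, 1.319, 0, 1.571], TCP at [0.138, -0.506, 0.231] pointing down, gripper open.
Joint ranges: [-2.66, 2.66], [-1.03, 1.9], [-1.14, 1.46], [-1.82, 2.27], [-1.45, 1.34], [-3.14, 3.14]. Speed limits (rad/s): [2.22, 2.22, 2.79, 3.14, 3.14, 3.14].

INTERFACE

Orientations are given as a 3x3 rotation matrix whose columns are the frame's x, y, z axes.
In Python, from rig import r gives the robot as it stands.
- The arm moves only by the tool jog_arm, never from a script. Its argument "plan" is a list of rows, each a list of 5 numbers: the shift along the tool's x, y, z in m, then the turn about the tool's y in degrees, then the finger opening in m, from 0 to 0.0854. In form: [[dx, dy, dz, twist, gripper], ...]. A call has 1 to 10 rows; each row shifts and turns the commanded pose from where the row before left it, along the tool's axes as they then stand; what a row does not reach is not made up. A row lasts 1/10 s, in which the tool goes at most 50 mm and 8.59 degrees, less where a joint would pass 70% of its speed; a pose out of reach is approached as far as the arm can. A call with a gripper value outside its range is refused whole. The fingers move at their own pace and stop on an object; "newtons" is the grip in N (left out, the last holds). Time passes only in rows, so rows that do not move let the fingers close. It gives the time, the measured TCP pose, the force and the opening at its end, in the units of the state.
- r.read_state(): the state, without advancing time (a new reading comes with each control period).
- r.get_image(name): name is "scene" or "top"; returns a dict with "image" (420x560x3 uint8, red, green, blue), "intrinsics" (3x3 intrinsics, pixels), "world_from_camera" (4x4, takes a point from camera to world coordinates). Camera axes: x right, y up, looking along -z (the intrinsics and any distortion apply to the point x, -y, -z); pixel columns grow to the right and rows downward; lengths in m; the calibration is good to about 2 mm. A picture is of the moment at which its call begins. There is no depth.
- r.sign_off(): hands the job in, once; it reports no verdict.
Trained networks look in a picture, given as the dict that the camera call returned (one of the last four; its "shot" number tells which), for a name from the list of things; names that differ only in an ending like _2 or _b are one class to them, and where a whole thing is asked for, a point or a joint stands for the part that bears it (a point fixed in the world has none). Each returns a list of dicts, best first, with "p" (0 to 1); they miss things now and then, are a little off and sometimes report something else, mostly with a low value. They report only what shows in the picture. A call takes as long as a camera call.
- r.trace(picture, target): "pixels" (420x560 bool, what is visible of it) and "at" ([column, row] in pixels, amid what is visible of it).
The state is a dict: "time": time; "joints": joint angles; "qvel": joint speeds; "effort": joint torques, N m; "ee_pos": TCP position; "tool_rot": TCP orientation; "wrist_force": force on the tool from outside, world axes, zero at the start; "torque": the same for the moment, N m; "grip_width": finger opening in m.
Only numpy, scipy, OpenCV 4.12 (cv2) and the standard library are available. Lean on these libraries where they do the work, as an engineer would, in place of code of your own. Each camera call takes 0.05 s, during which the arm holds its last target. There are 200 camera calls.

## Working session

There is one attempt and no reset: what is moved stays moved. The work goes in short steps, Python scripts to look and compute and a tool call to move; the robot and the scene stay as the last step left them, time stands still between calls to the robot, and variables do not carry over. Pictures are saved under pics/ and viewed, about 8 in all and at most 12, crops included, and the job is handed in when it is done.

Besides the shell and the picture viewer there is one more tool, called after "Request:" by a JSON object that holds its "name" and its "arguments", one argument or row to a line. jog_arm: Moves the arm, as the interface text tells. Its arguments: {"type":"object","properties":{"plan":{"type":"array"},"newtons":{"type":"number"}},"required":["plan"]}

```bash
mkdir -p pics; cat > h.py <<'E'
import numpy as np, cv2
from rig import r
def shot(name,f=None):
    p=r.get_image(name)
    if f: cv2.imwrite('pics/'+f,cv2.cvtColor(p['image'],cv2.COLOR_RGB2BGR))
    return p
def ray(p,uv):
    K=np.array(p['intrinsics']);T=np.array(p['world_from_camera'])
    d=np.linalg.inv(K)@np.array([uv[0],uv[1],1.]);d=T[:3,:3]@np.array([d[0],-d[1],-d[2]])
    return T[:3,3],d
def onz(p,uv,z):
    o,d=ray(p,uv);return o+d*(z-o[2])/d[2]
def proj(p,X):
    K=np.array(p['intrinsics']);T=np.array(p['world_from_camera'])
    c=T[:3,:3].T@(np.array(X)-T[:3,3]);q=K@np.array([c[0],-c[1],-c[2]]);return q[:2]/q[2]
E
python3 - <<'E'
from h import *
a=shot('top','top0.png');b=shot('scene','scene0.png')
for n,p in(('top',a),('scene',b)):
    print(n,[k for k in p],np.round(p['world_from_camera'],3).tolist())
    for t in['chiller','wheel_top','wheel_mark','snowflake','lid_push','lid','can_deck','bottle']:
        try: print(t,[(np.round(d['at'],1).tolist(),round(d['p'],2),int(d['pixels'].sum())) for d in r.trace(p,t)[:2]])
        except Exception as e: print(t,e)
s=r.read_state();print(s['ee_pos'],np.round(s['tool_rot'],3),s['time'])
E
```

```text
top ['image', 'intrinsics', 'world_from_camera', 'shot'] [[0.006, 0.989, -0.146, 0.45], [-1.0, 0.008, 0.013, 0.048], [0.014, 0.146, 0.989, 1.261], [0.0, 0.0, 0.0, 1.0]]
chiller [([274.0, 220.8], 0.84, 25348)]
wheel_top [([279.5, 220.3], 0.74, 25222)]
wheel_mark [([359.4, 219.5], 0.61, 168)]
snowflake [([277.7, 217.9], 0.96, 25643), ([247.0, 226.1], 0.33, 7181)]
lid_push [([246.3, 228.7], 0.66, 7195), ([353.4, 158.7], 0.37, 802)]
lid [([245.8, 226.7], 0.67, 7331)]
can_deck [([351.6, 161.0], 0.58, 787), ([260.6, 135.1], 0.23, 532)]
bottle [([392.5, 175.4], 0.68, 732)]
scene ['image', 'intrinsics', 'world_from_camera', 'shot'] [[-0.982, -0.179, 0.064, 0.691], [0.19, -0.933, 0.306, 0.469], [0.005, 0.313, 0.95, 1.494], [0.0, 0.0, 0.0, 1.0]]
chiller [([296.6, 209.0], 0.65, 20640)]
wheel_top [([294.1, 211.2], 0.81, 21200), ([229.3, 119.7], 0.26, 309)]
wheel_mark [([281.6, 136.7], 0.48, 114)]
snowflake [([295.1, 211.3], 0.98, 20678), ([219.7, 235.1], 0.6, 534)]
lid_push [([306.0, 225.3], 0.58, 5893)]
lid [([306.7, 227.2], 0.59, 5790)]
can_deck [([237.2, 139.9], 0.8, 715), ([308.6, 228.5], 0.41, 5804)]
bottle [([229.9, 116.8], 0.77, 310), ([251.4, 294.0], 0.59, 263)]
[ 0.13841383 -0.50636854  0.23126121] [[-0.965 -0.     0.264]
 [-0.264  0.    -0.965]
 [ 0.    -1.    -0.   ]] 0.9
```

View pics/top0.png

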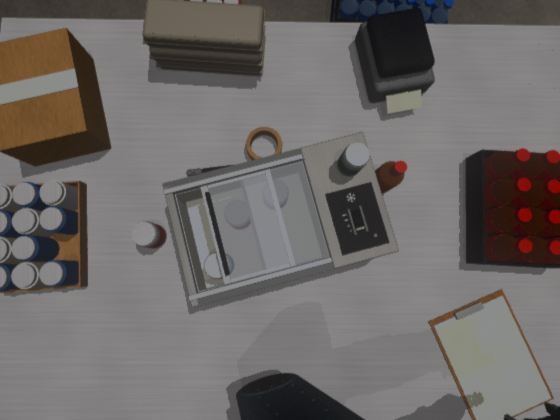

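View pics/scene0.png

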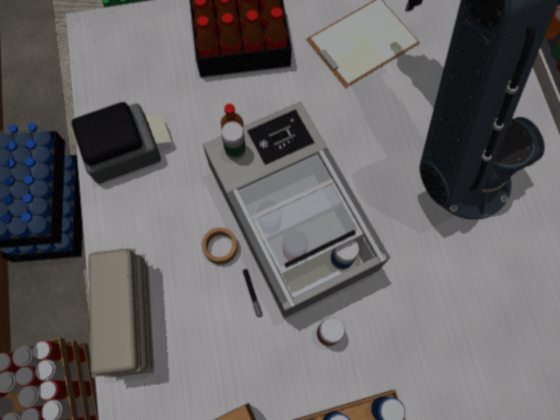

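The top view shows the chiller tilted by some 15°. Its deck is on the right with the black panel at (357,218), and the black lid rail is at (215,230). Next I'll zoom in for the corners and the wheel.

```bash
python3 - <<'E'
from h import *
a=cv2.imread('pics/top0.png');b=cv2.imread('pics/scene0.png')
z=lambda i,x,y,w,h,s:cv2.resize(i[y:y+h,x:x+w],None,fx=s,fy=s,interpolation=cv2.INTER_CUBIC)
cv2.imwrite('pics/c1.png',np.hstack([z(a,320,170,80,90,5),z(b,240,100,80,90,5)]))
cv2.imwrite('pics/c2.png',z(a,155,125,250,185,3.2))
E
```

```text
(no output)
```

View pics/c1.png

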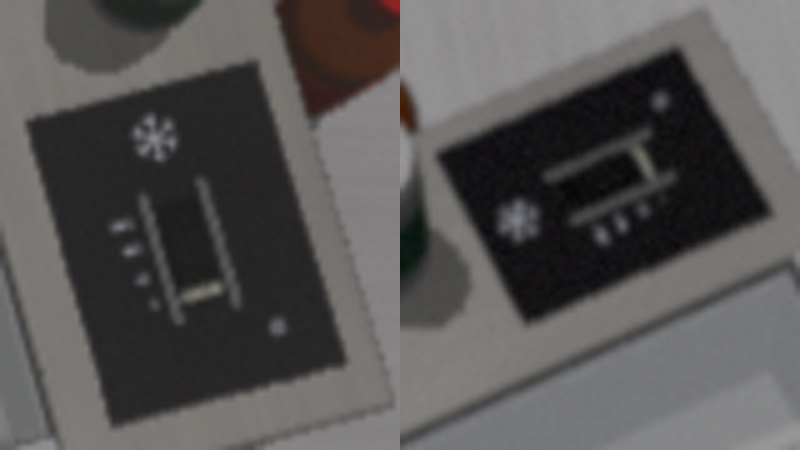

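View pics/c2.png

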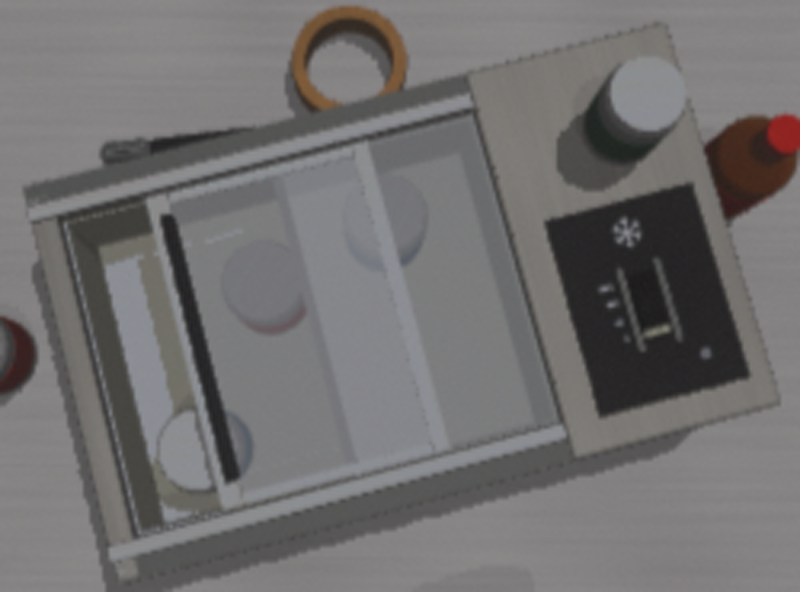

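```bash
cat > fit.py <<'E'
from h import *
from scipy.optimize import least_squares
def W(q,X):
    c,s=np.cos(q[2]),np.sin(q[2]);X=np.array(X,float)
    return np.array([q[0]+c*X[0]-s*X[1],q[1]+s*X[0]+c*X[1],X[2]])
def C(q,P):
    c,s=np.cos(q[2]),np.sin(q[2]);d=np.array(P)-[q[0],q[1],0]
    return np.array([c*d[0]+s*d[1],-s*d[0]+c*d[1],d[2]])
E
python3 - <<'E'
from fit import *
a=shot('top');b=shot('scene')
o=[(a,(.15,-.25,.2),(363.1,132.5)),(a,(-.15,-.25,.2),(398.1,250.9)),(a,(-.15,-.09,.2),(335,267.8)),(a,(.15,-.09,.2),(301.9,148.4)),
(a,(.001,-.175,.2),(351,197.6)),(a,(-.055,-.175,.205),(358.2,220)),
(b,(.001,-.175,.2),(263.4,144)),(b,(-.15,-.25,.2),(301,101.6)),(b,(-.055,-.175,.205),(282.2,135.6))]
f=lambda q:np.concatenate([proj(p,W(q,X))-u for p,X,u in o])
s=least_squares(f,[.5,0,.25]);q=s.x
print(q,np.round(s.fun.reshape(-1,2),1).tolist());np.save('q.npy',q)
print('wheel_top',W(q,(-.055,-.175,.211)))
m=[onz(a,(320+x/5,170+y/5),.211) for x,y in((203,292),)]
print('mark chiller',C(q,m[0]))
for u in((168,215),(231,480)):
    P=onz(a,(155+u[0]/3.2,125+u[1]/3.2),.215);print('bar',P,C(q,P))
for n,p in(('can_deck',(640,95)),):
    P=onz(a,(155+p[0]/3.2,125+p[1]/3.2),.315);print(n,P,C(q,P))
P=onz(a,(155+190/3.2,125+452/3.2),.13);print('canwell',C(q,P))
E
```

```text
[0.56142837 0.02254777 0.26013456] [[0.7, -1.1], [1.4, 0.7], [-1.2, 1.2], [-1.5, -1.1], [0.1, 0.1], [-0.2, 0.2], [-0.0, 0.2], [-0.2, -0.8], [-0.2, -0.4]]
wheel_top [ 0.55329068 -0.160711    0.211     ]
mark chiller [-0.07519332 -0.17434999  0.211     ]
bar [0.61543497 0.19281943 0.215     ] [0.09598524 0.15065186 0.215     ]
bar [0.42478123 0.1426751  0.215     ] [-0.10115168  0.15123278  0.215     ]
can_deck [ 0.68401295 -0.13547511  0.315     ] [ 0.07781511 -0.18423631  0.315     ]
canwell [-0.07251539  0.18476914  0.13      ]
```

Mark at chiller x = -75 mm, so the wheel starts in click 0. The tool axes already line up with the chiller: tool -x points to the snowflake and -z closes the lid. Now I'll raise the arm, shut the fingers and travel.

Request:
{"name": "jog_arm", "arguments": {
  "plan": [
    [0, -0.05, 0, 0, 0],
    [0, -0.05, 0, 0, 0],
    [-0.04, 0, -0.018, 0, 0],
    [-0.04, 0, -0.018, 0, 0],
    [-0.04, 0, -0.018, 0, 0],
    [-0.04, 0, -0.018, 0, 0],
    [-0.04, 0, -0.018, 0, 0],
    [-0.04, 0, -0.018, 0, 0],
    [-0.04, 0, -0.018, 0, 0],
    [-0.04, 0, -0.018, 0, 0]
  ],
  "newtons": 40
}}

```text
time: 2.0
ee_pos: [0.4103, -0.2817, 0.3315]
tool_rot: [[-0.965, 0.0, 0.264], [-0.264, -0.0, -0.965], [-0.0, -1.0, 0.0]]
wrist_force: [-0.3, -0.4, 0.5]
grip_width: 0.0
```

Request:
{"name": "jog_arm", "arguments": {
  "plan": [
    [-0.04, 0, -0.018, 0, 0],
    [-0.04, 0, -0.018, 0, 0],
    [-0.04, 0, -0.018, 0, 0],
    [-0.04, 0, -0.018, 0, 0],
    [0, 0, 0, 0, 0],
    [0, 0, 0, 0, 0]
  ]
}}

```text
time: 2.6
ee_pos: [0.5449, -0.1707, 0.3307]
tool_rot: [[-0.964, -0.001, 0.266], [-0.266, 0.0, -0.964], [0.001, -1.0, -0.0]]
wrist_force: [-0.4, 0.9, -0.5]
grip_width: 0.0002
```

```bash
cat > st.py <<'E'
from fit import *
q=np.load('q.npy');s=r.read_state();R=np.array(s['tool_rot'])
print('t',s['time'],'tcp',s['ee_pos'],'chiller',np.round(C(q,s['ee_pos']),4),'F',np.round(s['wrist_force'],2),'w',s['grip_width'])
print(np.round(R,3).tolist(),'yawerr deg',np.degrees(np.arctan2(-R[1,0],-R[0,0])-q[2]))
print('shift to wheel start/mid (tool)',np.round(R.T@(W(q,(-.061,-.175,.211))-s['ee_pos']),4))
print('shift to rail pre',np.round(R.T@(W(q,(-.01,.115,.206))-s['ee_pos']),4))
E
python3 st.py
```

```text
t 2.6 tcp [ 0.54493309 -0.17070546  0.33073155] chiller [-0.0656 -0.1825  0.3307] F [-0.43  0.93 -0.49] w 0.00019274193087422548
[[-0.964, -0.001, 0.266], [-0.266, 0.0, -0.964], [0.001, -1.0, -0.0]] yawerr deg 0.5031140845182106
shift to wheel start/mid (tool) [-0.0048  0.1197 -0.0074]
shift to rail pre [-0.0584  0.1248 -0.2969]
```

Now down to about 8 mm above the wheel top.

Request:
{"name": "jog_arm", "arguments": {
  "plan": [
    [-0.004, 0.03, -0.0075, -0.5, 0],
    [0, 0.04, 0, 0, 0],
    [0, 0.03, 0, 0, 0],
    [0, 0.01, 0, 0, 0],
    [0, 0, 0, 0, 0],
    [0, 0, 0, 0, 0]
  ]
}}

```text
time: 3.2
ee_pos: [0.5467, -0.1639, 0.2229]
tool_rot: [[-0.963, 0.002, 0.271], [-0.271, -0.0, -0.963], [-0.002, -1.0, 0.001]]
wrist_force: [-0.5, -0.8, -0.0]
grip_width: -0.0
```

```bash
python3 st.py; python3 - <<'E'
from h import *
a=shot('top','t1.png');b=shot('scene','s1.png')
z=lambda i,x,y,w,h,s:cv2.resize(i[y:y+h,x:x+w],None,fx=s,fy=s,interpolation=cv2.INTER_CUBIC)
cv2.imwrite('pics/c3.png',np.hstack([z(cv2.imread('pics/t1.png'),310,160,100,110,4),z(cv2.imread('pics/s1.png'),230,90,100,110,4)]))
E
```

```text
t 3.2 tcp [ 0.54665219 -0.16391849  0.22293803] chiller [-0.0622 -0.1764  0.2229] F [-0.48 -0.77 -0.02] w -3.65292294539056e-06
[[-0.963, 0.002, 0.271], [-0.271, -0.0, -0.963], [-0.002, -1.0, 0.001]] yawerr deg 0.8329290342945759
shift to wheel start/mid (tool) [-0.0012  0.0119 -0.0014]
shift to rail pre [-0.0564  0.0167 -0.2906]
```

View pics/c3.png

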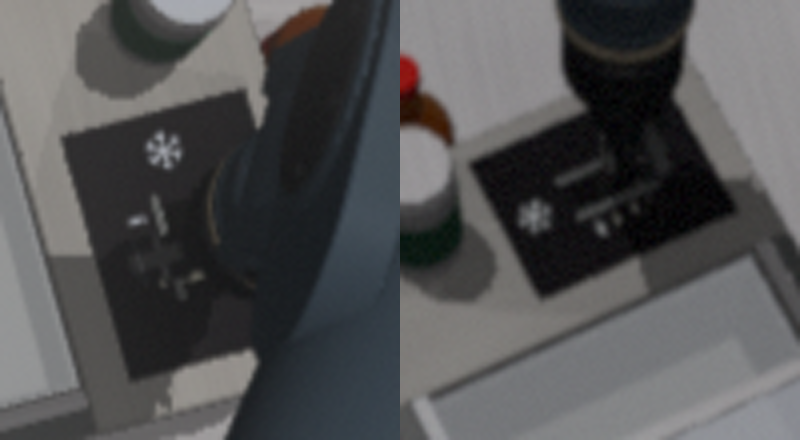

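The fingertip is over the slot: about (350,222) in the top view and (387,130) in the scene view, with the cheeks either side. I'll lower it in small steps.

Request:
{"name": "jog_arm", "arguments": {
  "plan": [
    [0, 0.005, -0.001, 0.8, 0],
    [0, 0.004, 0, 0, 0],
    [0, 0.001, 0, 0, 0],
    [0, 0, 0, 0, 0],
    [0, 0, 0, 0, 0]
  ]
}}

```text
time: 3.8
ee_pos: [0.5461, -0.1622, 0.2113]
tool_rot: [[-0.966, -0.0, 0.259], [-0.259, 0.0, -0.966], [0.0, -1.0, -0.0]]
wrist_force: [0.6, 0.6, -0.1]
grip_width: -0.0001
```

Request:
{"name": "jog_arm", "arguments": {
  "plan": [
    [0, 0.001, 0, 0, 0],
    [0, 0, 0, 0, 0],
    [0, 0, 0, 0, 0]
  ]
}}

```text
time: 4.1
ee_pos: [0.5463, -0.1622, 0.2109]
tool_rot: [[-0.966, 0.001, 0.259], [-0.259, -0.0, -0.966], [-0.001, -1.0, 0.0]]
wrist_force: [-1.0, 1.2, 4.2]
grip_width: -0.0001
```

Request:
{"name": "jog_arm", "arguments": {
  "plan": [
    [0, 0.0005, 0, 0, 0],
    [0, 0, 0, 0, 0],
    [0, 0, 0, 0, 0]
  ]
}}

```text
time: 4.4
ee_pos: [0.5464, -0.1622, 0.2108]
tool_rot: [[-0.966, 0.002, 0.259], [-0.259, -0.0, -0.966], [-0.002, -1.0, 0.001]]
wrist_force: [-1.8, 1.9, 9.3]
grip_width: 0.0003
```

Request:
{"name": "jog_arm", "arguments": {
  "plan": [
    [-0.001, 0, 0, 0, 0],
    [-0.002, 0, 0, 0, 0],
    [-0.002, 0, 0, 0, 0],
    [0, 0, 0, 0, 0]
  ]
}}

```text
time: 4.8
ee_pos: [0.5516, -0.1608, 0.2109]
tool_rot: [[-0.966, 0.002, 0.259], [-0.259, 0.0, -0.966], [-0.002, -1.0, 0.001]]
wrist_force: [0.4, 1.7, 9.6]
grip_width: -0.0002
```

Request:
{"name": "jog_arm", "arguments": {
  "plan": [
    [-0.002, 0, 0, 0, 0],
    [-0.002, 0, 0, 0, 0],
    [-0.002, 0, 0, 0, 0],
    [-0.002, 0, 0, 0, 0],
    [0, 0, 0, 0, 0]
  ]
}}

```text
time: 5.3
ee_pos: [0.5598, -0.1585, 0.2109]
tool_rot: [[-0.966, 0.003, 0.259], [-0.259, 0.0, -0.966], [-0.003, -1.0, 0.0]]
wrist_force: [1.2, 1.3, 7.4]
grip_width: -0.0001
```

```bash
python3 st.py
```

```text
t 5.3 tcp [ 0.55979691 -0.15854928  0.21092402] chiller [-0.0482 -0.1746  0.2109] F [1.17 1.31 7.4 ] w -0.00014772521330937602
[[-0.966, 0.003, 0.259], [-0.259, 0.0, -0.966], [-0.003, -1.0, 0.0]] yawerr deg 0.10738475876435118
shift to wheel start/mid (tool) [ 0.0128 -0.0001  0.0004]
shift to rail pre [-0.0387  0.0049 -0.2895]
```

Drawn about 14 mm with good pressure. Now lift, move above the pane behind the rail, and check the wheel.

Request:
{"name": "jog_arm", "arguments": {
  "plan": [
    [0, -0.01, 0, 0, 0],
    [0, -0.03, 0, 0, 0],
    [-0.005, -0.01, -0.04, 0, 0],
    [-0.005, 0, -0.04, 0, 0],
    [-0.005, 0, -0.04, 0, 0],
    [-0.005, 0, -0.04, 0, 0],
    [-0.005, 0, -0.04, 0, 0],
    [-0.005, 0, -0.04, 0, 0],
    [-0.005, 0, -0.045, 0, 0],
    [0, 0, 0, 0, 0]
  ]
}}

```text
time: 6.3
ee_pos: [0.5179, 0.1297, 0.2601]
tool_rot: [[-0.965, -0.0, 0.263], [-0.263, 0.001, -0.965], [-0.0, -1.0, -0.001]]
wrist_force: [0.5, -0.8, 0.8]
grip_width: -0.0
```

```bash
python3 st.py; python3 - <<'E'
from h import *
a=shot('top','t2.png');b=shot('scene','s2.png')
z=lambda i,x,y,w,h,s:cv2.resize(i[y:y+h,x:x+w],None,fx=s,fy=s,interpolation=cv2.INTER_CUBIC)
t=cv2.imread('pics/t2.png');s=cv2.imread('pics/s2.png')
cv2.imwrite('pics/c4.png',np.vstack([np.hstack([z(t,320,170,80,60,5),z(s,240,100,80,60,5)]),np.hstack([z(t,160,140,200,150,2),z(s,220,140,200,150,2)])]))
E
```

```text
t 6.3 tcp [0.51785456 0.12972691 0.2601448 ] chiller [-0.0145  0.1148  0.2601] F [ 0.51 -0.82  0.75] w -4.598888573190549e-05
[[-0.965, -0.0, 0.263], [-0.263, 0.001, -0.965], [-0.0, -1.0, -0.001]] yawerr deg 0.3546275324901643
shift to wheel start/mid (tool) [0.0483 0.0488 0.2895]
shift to rail pre [-0.0045  0.0541 -0.0001]
```

View pics/c4.png

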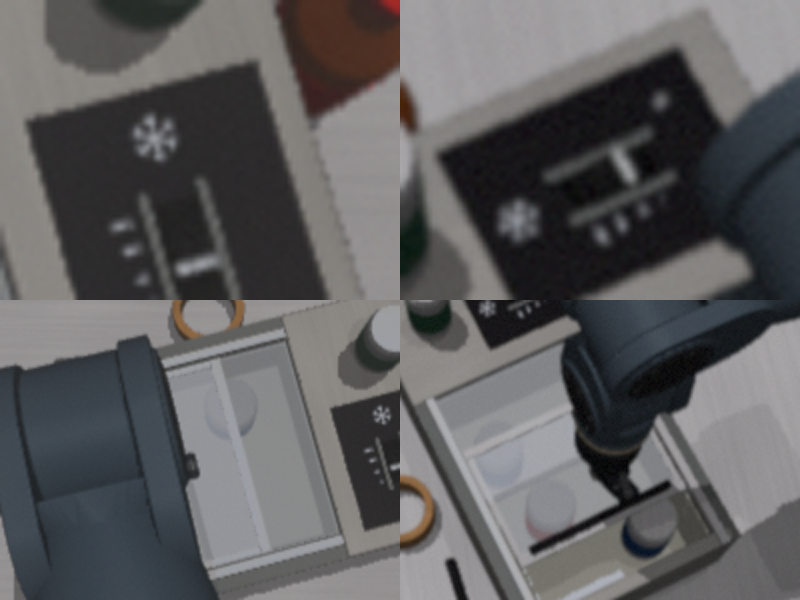

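The mark has moved about one click, from (203,292) to (197,266) in the crop, and now lies by the second bar. The fingertip is behind the rail. Lower to 206 mm, then push.

Request:
{"name": "jog_arm", "arguments": {
  "plan": [
    [-0.004, 0.03, 0, 0, 0],
    [0, 0.02, 0, 0, 0],
    [0, 0.004, 0, 0, 0],
    [0, 0, 0, 0, 0],
    [0, 0, -0.005, 0, 0],
    [0, 0, -0.005, 0, 0],
    [0, 0, 0, 0, 0]
  ]
}}

```text
time: 7.1
ee_pos: [0.5203, 0.1368, 0.2067]
tool_rot: [[-0.966, 0.001, 0.259], [-0.259, 0.001, -0.966], [-0.001, -1.0, -0.0]]
wrist_force: [-0.3, -0.3, -0.8]
grip_width: 0.0
```

Request:
{"name": "jog_arm", "arguments": {
  "plan": [
    [0, 0, -0.005, 0, 0],
    [0, 0, -0.005, 0, 0],
    [0, 0, -0.005, 0, 0],
    [0, 0, -0.005, 0, 0],
    [0, 0, -0.005, 0, 0],
    [0, 0, -0.005, 0, 0],
    [0, 0, 0, 0, 0]
  ]
}}

```text
time: 7.8
ee_pos: [0.5156, 0.1524, 0.2059]
tool_rot: [[-0.96, -0.003, 0.278], [-0.278, 0.01, -0.96], [0.0, -1.0, -0.011]]
wrist_force: [0.5, -0.7, -0.3]
grip_width: 0.0
```

```bash
python3 st.py; python3 -c "
from rig import r;s=r.read_state()
for k in('joints','qvel','effort','torque'):print(k,[round(float(x),3) for x in s[k]])"
```

```text
t 7.8 tcp [0.51560011 0.1523925  0.20591962] chiller [-0.0109  0.1373  0.2059] F [ 0.48 -0.7  -0.31] w 4.1508113651525646e-05
[[-0.96, -0.003, 0.278], [-0.278, 0.01, -0.96], [0.0, -1.0, -0.011]] yawerr deg 1.2582557392356446
shift to wheel start/mid (tool) [ 0.057  -0.0085  0.311 ]
shift to rail pre [-0.0004 -0.0003  0.0223]
joints [0.281, 0.269, -0.036, 1.265, 0.011, 3.141]
qvel [-0.002, -0.001, 0.001, 0.002, 0.003, 0.001]
effort [0.349, -55.954, 34.255, 0.034, 0.164, -0.002]
torque [-0.022, -0.054, -0.023]
```

Joint 6 sits at its limit of 3.14 rad, so the pose stops advancing. I'll back off, twist the tool -90° and push with the other side of the fingers (then tool -x closes).

Request:
{"name": "jog_arm", "arguments": {
  "plan": [
    [0, 0, 0.02, 0, 0],
    [0, 0, 0.01, -6, 0],
    [0, 0, 0, -8, 0],
    [0, 0, 0, -8, 0],
    [0, 0, 0, -8, 0],
    [0, 0, 0, -8, 0],
    [0, 0, 0, -8, 0],
    [0, 0, 0, -8, 0],
    [0, 0, 0, -8, 0],
    [0, 0, 0, -8, 0]
  ]
}}

```text
time: 8.8
ee_pos: [0.524, 0.1235, 0.2056]
tool_rot: [[-0.062, -0.003, 0.998], [-0.998, 0.011, -0.061], [-0.011, -1.0, -0.004]]
wrist_force: [-0.1, -0.2, -0.4]
grip_width: -0.0001
```

Request:
{"name": "jog_arm", "arguments": {
  "plan": [
    [0, 0, 0, -8, 0],
    [0, 0, 0, -8, 0],
    [0, 0, 0, -4, 0],
    [0, 0, 0, 0, 0],
    [0, 0, 0, 0, 0]
  ]
}}

```text
time: 9.3
ee_pos: [0.524, 0.1235, 0.2056]
tool_rot: [[0.276, -0.003, 0.961], [-0.961, 0.011, 0.276], [-0.011, -1.0, -0.0]]
wrist_force: [0.1, 0.1, -1.0]
grip_width: 0.0001
```

```bash
python3 st.py; python3 - <<'E'
from fit import *
q=np.load('q.npy');s=r.read_state();R=np.array(s['tool_rot'])
print(np.round(s['joints'],3).tolist(), 'closing dir in tool', R.T@(W(q,(0,1,0))-W(q,(0,0,0))))
E
```

```text
t 9.3 tcp [0.52397506 0.12345363 0.2056222 ] chiller [-0.0102  0.1071  0.2056] F [ 0.11  0.07 -0.96] w 8.293259208449387e-05
[[0.276, -0.003, 0.961], [-0.961, 0.011, 0.276], [-0.011, -1.0, -0.0]] yawerr deg 91.11207109460062
shift to wheel start/mid (tool) [ 0.281  -0.0085 -0.0562]
shift to rail pre [-0.0079 -0.0003  0.0004]
[0.225, 0.271, -0.035, 1.266, 0.011, 1.516] closing dir in tool [-0.99974999  0.01110249  0.01940843]
```

Request:
{"name": "jog_arm", "arguments": {
  "plan": [
    [-0.006, 0, 0, 1, 0],
    [-0.006, 0, 0, 0, 0],
    [-0.006, 0, 0, 0, 0],
    [-0.006, 0, 0, 0, 0],
    [-0.006, 0, 0, 0, 0],
    [-0.006, 0, 0, 0, 0],
    [-0.006, 0, 0, 0, 0],
    [-0.006, 0, 0, 0, 0]
  ]
}}

```text
time: 10.1
ee_pos: [0.5112, 0.17, 0.206]
tool_rot: [[0.261, -0.003, 0.965], [-0.965, 0.01, 0.261], [-0.011, -1.0, -0.001]]
wrist_force: [0.1, -2.0, -1.7]
grip_width: 0.0001
```

```bash
python3 st.py
```

```text
t 10.1 tcp [0.51115736 0.17001774 0.20602732] chiller [-0.0106  0.1554  0.206 ] F [ 0.1  -1.96 -1.69] w 8.041018125624688e-05
[[0.261, -0.003, 0.965], [-0.965, 0.01, 0.261], [-0.011, -1.0, -0.001]] yawerr deg 90.23490191701457
shift to wheel start/mid (tool) [ 0.3302 -0.0084 -0.0517]
shift to rail pre [ 0.0404 -0.0004  0.0005]
```

Request:
{"name": "jog_arm", "arguments": {
  "plan": [
    [-0.005, 0, 0, 0, 0],
    [-0.005, 0, 0, 0, 0],
    [-0.005, 0, 0, 0, 0],
    [-0.004, 0, 0, 0, 0],
    [-0.003, 0, 0, 0, 0]
  ]
}}

```text
time: 10.6
ee_pos: [0.5054, 0.1913, 0.2064]
tool_rot: [[0.261, -0.003, 0.965], [-0.965, 0.01, 0.261], [-0.011, -1.0, -0.0]]
wrist_force: [0.5, -3.1, -1.0]
grip_width: 0.0002
```

Request:
{"name": "jog_arm", "arguments": {
  "plan": [
    [-0.003, 0, 0, 0, 0],
    [-0.003, 0, 0, 0, 0],
    [-0.002, 0, 0, 0, 0]
  ]
}}

```text
time: 10.9
ee_pos: [0.5034, 0.1989, 0.2065]
tool_rot: [[0.261, -0.003, 0.965], [-0.965, 0.011, 0.261], [-0.011, -1.0, -0.0]]
wrist_force: [-0.3, -2.1, -1.7]
grip_width: -0.0001
```

Request:
{"name": "jog_arm", "arguments": {
  "plan": [
    [-0.002, 0, 0, 0, 0],
    [-0.002, 0, 0, 0, 0]
  ]
}}

```text
time: 11.1
ee_pos: [0.5024, 0.2027, 0.2065]
tool_rot: [[0.261, -0.003, 0.965], [-0.965, 0.011, 0.261], [-0.011, -1.0, -0.0]]
wrist_force: [-0.2, -1.6, -1.3]
grip_width: 0.0005
```

Request:
{"name": "jog_arm", "arguments": {
  "plan": [
    [-0.001, 0, 0, 0, 0],
    [-0.001, 0, 0, 0, 0]
  ]
}}

```text
time: 11.3
ee_pos: [0.5019, 0.2045, 0.2066]
tool_rot: [[0.261, -0.003, 0.965], [-0.965, 0.011, 0.261], [-0.011, -1.0, -0.0]]
wrist_force: [0.8, -2.6, -2.2]
grip_width: 0.0
```

Request:
{"name": "jog_arm", "arguments": {
  "plan": [
    [-0.001, 0, 0, 0, 0],
    [-0.001, 0, 0, 0, 0]
  ]
}}

```text
time: 11.5
ee_pos: [0.5014, 0.2064, 0.2066]
tool_rot: [[0.261, -0.003, 0.965], [-0.965, 0.011, 0.261], [-0.011, -1.0, -0.0]]
wrist_force: [-0.5, -2.5, -1.3]
grip_width: -0.0003
```

Request:
{"name": "jog_arm", "arguments": {
  "plan": [
    [-0.001, 0, 0, 0, 0],
    [-0.001, 0, 0, 0, 0]
  ]
}}

```text
time: 11.7
ee_pos: [0.5009, 0.2084, 0.2066]
tool_rot: [[0.261, -0.003, 0.965], [-0.965, 0.011, 0.261], [-0.011, -1.0, -0.0]]
wrist_force: [-0.8, -2.2, -1.2]
grip_width: -0.0001
```

Request:
{"name": "jog_arm", "arguments": {
  "plan": [
    [-0.001, 0, 0, 0, 0],
    [-0.001, 0, 0, 0, 0]
  ]
}}

```text
time: 11.9
ee_pos: [0.5004, 0.2103, 0.2066]
tool_rot: [[0.261, -0.003, 0.965], [-0.965, 0.011, 0.261], [-0.011, -1.0, -0.0]]
wrist_force: [0.3, -2.4, -1.3]
grip_width: -0.0001
```

```bash
python3 st.py; python3 - <<'E'
from h import *
a=shot('top','t3.png');b=shot('scene','s3.png')
z=lambda i,x,y,w,h,s:cv2.resize(i[y:y+h,x:x+w],None,fx=s,fy=s,interpolation=cv2.INTER_CUBIC)
cv2.imwrite('pics/c5.png',z(cv2.imread('pics/s3.png'),250,200,150,115,5))
E
```

```text
t 11.9 tcp [0.50035234 0.21034999 0.20661762] chiller [-0.0107  0.1972  0.2066] F [ 0.35 -2.41 -1.28] w -5.018573667273485e-05
[[0.261, -0.003, 0.965], [-0.965, 0.011, 0.261], [-0.011, -1.0, -0.0]] yawerr deg 90.24299843685947
shift to wheel start/mid (tool) [ 0.3719 -0.0085 -0.0519]
shift to rail pre [ 0.0822 -0.0003  0.0004]
```

View pics/c5.png

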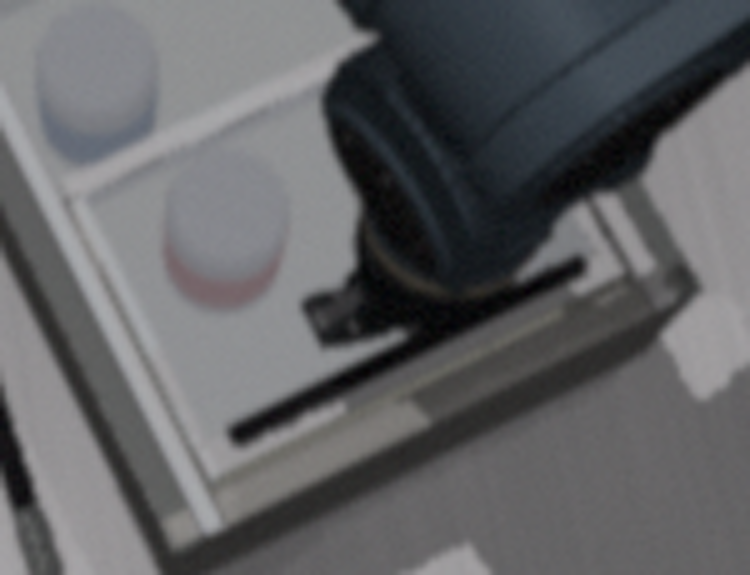

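The lid rail, from (235,435) to (580,265), is now close to the end wall. Only a thin strip is left, so I'll keep going until the force climbs.

Request:
{"name": "jog_arm", "arguments": {
  "plan": [
    [-0.001, 0, 0, 0, 0],
    [-0.001, 0, 0, 0, 0]
  ]
}}

```text
time: 12.2
ee_pos: [0.4999, 0.2122, 0.2067]
tool_rot: [[0.261, -0.003, 0.965], [-0.965, 0.011, 0.261], [-0.011, -1.0, -0.0]]
wrist_force: [-0.0, -2.0, -1.4]
grip_width: -0.0003
```

Request:
{"name": "jog_arm", "arguments": {
  "plan": [
    [-0.001, 0, 0, 0, 0],
    [-0.001, 0, 0, 0, 0]
  ]
}}

```text
time: 12.4
ee_pos: [0.4993, 0.2142, 0.2067]
tool_rot: [[0.261, -0.003, 0.965], [-0.965, 0.011, 0.261], [-0.011, -1.0, -0.0]]
wrist_force: [-0.9, -2.8, -1.1]
grip_width: -0.0
```

Request:
{"name": "jog_arm", "arguments": {
  "plan": [
    [-0.001, 0, 0, 0, 0],
    [0, 0, 0, 0, 0]
  ]
}}

```text
time: 12.6
ee_pos: [0.4991, 0.2153, 0.2067]
tool_rot: [[0.261, -0.003, 0.965], [-0.965, 0.011, 0.261], [-0.011, -1.0, -0.0]]
wrist_force: [0.2, -1.7, -1.1]
grip_width: -0.0003
```

Request:
{"name": "jog_arm", "arguments": {
  "plan": [
    [-0.001, 0, 0, 0, 0],
    [-0.001, 0, 0, 0, 0]
  ]
}}

```text
time: 12.8
ee_pos: [0.499, 0.2156, 0.2067]
tool_rot: [[0.26, -0.002, 0.966], [-0.965, 0.007, 0.26], [-0.008, -1.0, -0.0]]
wrist_force: [3.4, -12.6, -0.3]
grip_width: 0.0001
```

Request:
{"name": "jog_arm", "arguments": {
  "plan": [
    [-0.001, 0, 0, 0, 0],
    [-0.0005, 0, 0, 0, 0]
  ]
}}

```text
time: 13.0
ee_pos: [0.4989, 0.2157, 0.2067]
tool_rot: [[0.259, -0.001, 0.966], [-0.966, 0.005, 0.259], [-0.005, -1.0, -0.0]]
wrist_force: [4.5, -19.0, 0.6]
grip_width: 0.0001
```

Request:
{"name": "jog_arm", "arguments": {
  "plan": [
    [-0.001, 0, 0, 0, 0],
    [0, 0, 0, 0, 0]
  ]
}}

```text
time: 13.2
ee_pos: [0.4989, 0.2157, 0.2068]
tool_rot: [[0.259, -0.001, 0.966], [-0.966, 0.003, 0.259], [-0.003, -1.0, 0.0]]
wrist_force: [5.2, -20.5, 1.2]
grip_width: 0.0001
```

The lid has hit a hard stop: the force is at 20 N with no further motion. Back off, raise, and check.

Request:
{"name": "jog_arm", "arguments": {
  "plan": [
    [0.002, 0, 0, 0, 0],
    [0.005, 0, 0, 0, 0],
    [0.01, 0, 0, 0, 0],
    [0, -0.03, 0, 0, 0],
    [0, -0.05, 0, 0, 0],
    [0, -0.05, 0, 0, 0],
    [0, 0, -0.04, 0, 0],
    [0, 0, -0.04, 0, 0],
    [0, 0, -0.04, 0, 0],
    [0, 0, 0, 0, 0]
  ]
}}

```text
time: 14.2
ee_pos: [0.3832, 0.1691, 0.3378]
tool_rot: [[0.262, -0.003, 0.965], [-0.965, 0.012, 0.262], [-0.012, -1.0, 0.0]]
wrist_force: [-0.5, -1.0, -0.2]
grip_width: 0.0
```

```bash
python3 st.py; python3 - <<'E'
from h import *
a=shot('top','t4.png');b=shot('scene','s4.png')
z=lambda i,x,y,w,h,s:cv2.resize(i[y:y+h,x:x+w],None,fx=s,fy=s,interpolation=cv2.INTER_CUBIC)
t=cv2.imread('pics/t4.png');s=cv2.imread('pics/s4.png')
cv2.imwrite('pics/c6.png',np.vstack([np.hstack([z(t,320,170,80,60,5),z(s,240,100,80,60,5)]),np.hstack([z(t,140,110,200,150,2),z(s,200,200,200,150,2)])]))
E
```

```text
t 14.2 tcp [0.38318479 0.16908626 0.33776366] chiller [-0.1346  0.1875  0.3378] F [-0.46 -1.   -0.17] w 2.947348808311336e-05
[[0.262, -0.003, 0.965], [-0.965, 0.012, 0.262], [-0.012, -1.0, 0.0]] yawerr deg 90.28165188303414
shift to wheel start/mid (tool) [0.3643 0.1225 0.0717]
shift to rail pre [0.0746 0.131  0.1241]
```

View pics/c6.png

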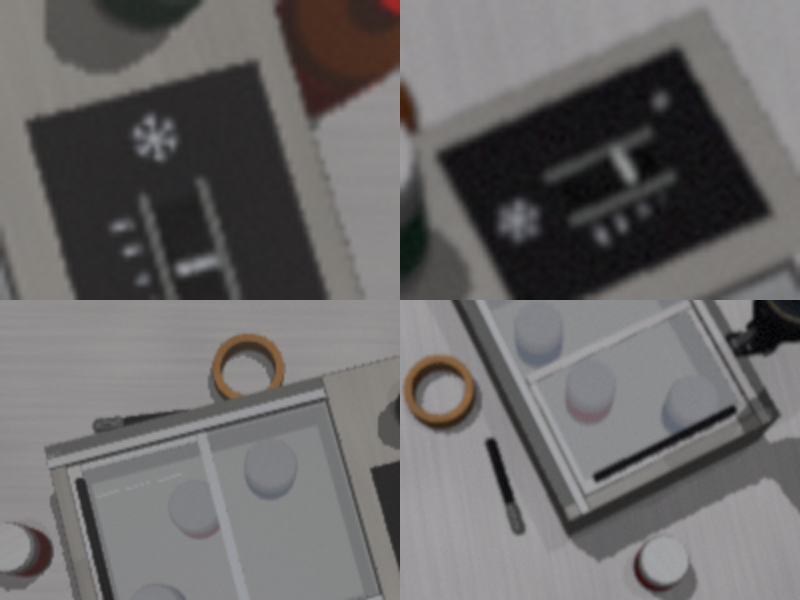

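The lid is shut against the end wall, with no gap at (85,480) in the top view or (600,490) in the scene view. The mark is at the second bar, and the cans, tape and marker look unmoved. Handing in.

```bash
python3 -c "
from rig import r;print(r.sign_off())"
```

```text
the job is handed in; nothing more can be done
None
```

I turned the wheel one click towards the snowflake and pushed the glass lid fully closed, then handed the job in about 14 s into the 48 s limit. The hand-in gives no verdict.

- **Wheel:** I pressed down with about 9 N using closed fingertips and drew the rim about 14 mm. The last pictures show the white mark moved about 13 mm, from the first bar to the second, and it stayed there.
- **Lid:** it slid at about 2–3 N until it hit a hard stop. The force there peaked at about 21 N, below the 35 N limit, and the pictures show no gap left at the end wall.
- **Other objects:** the cans, tape roll and marker look unmoved by eye in the last pictures, though I did not measure their shifts. The bottle was only partly in that view; the part that showed had not moved.
- **One hitch:** joint 6 reached its range limit during the first lid push, so the tool stopped advancing. I backed off, turned the tool 90° and pushed with the other side of the fingers.

The arm ended raised clear of the chiller, with the wrist force down to about 1 N, the same as its noise in free air.

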